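# Clamp a drive unit in the bench vise

### The arm

A 7-joint arm with a two-finger parallel gripper is mounted at the origin on the work surface. World frame = base frame: x ahead of the robot, y to its left, z up, the work surface at z = 0. Lengths are in m, angles in rad, forces in N, time in s.
With the tool pointing down it reaches from about 0.425 to 0.8 m from the base axis. Payload 8.3 kg.
Tool frame: the origin (TCP) lies on the mounting face of the last link; the fingertips stand 173 mm ahead of it and the grasp point (between the pads) lies 155 mm ahead of it; z points along the fingers, y is the line along which they close (so a half turn about z gives the same grasp; the last joint's range is limited). The gripper opens to 85 mm and grips with 20 to 120 N. Pads are 22 mm wide; open, the fingers measure 114 mm over their backs; the gripper's body (76 mm by 85 mm) begins 54 mm behind the grasp point. The pads swing forward as they close: fully open they stand 13 mm farther back than shut.
Start: joints at [1.237, 0.383, 0.016, 1.37, -0.006, 1.388, -0.046], TCP at [0.167, -0.602, 0.405] pointing down, gripper open.
Joint ranges: [-2.95, 2.95], [-0.25, 2.06], [-1.52, 1.56], [0.18, 2.33], [-1.44, 4.58], [0.02, 2.06], [-3.01, 3.01]. Speed limits (rad/s): [2.39, 2.39, 3.01, 3.01, 3.14, 3.14, 3.14].

### API

Orientations are given as [roll, pitch, yaw] about the fixed x, y, z axes, in that order (R = Rz(yaw) Ry(pitch) Rx(roll)).
In Python, from plant import arm gives the robot as it stands.
- The arm moves only by the shell command python3 -m jog 'ROWS'. ROWS is text: rows parted by semicolons, each of 7 numbers parted by spaces: the opening, from -1 (shut) to 1 (fully open), then the shift along the tool's x, y, z scaled (see below), then the turn, a rotation vector about the tool's x, y, z scaled (see below). In form: claw dx dy dz ax ay az; .... A call has 1 to 12 rows; each row shifts and turns the commanded pose from where the row before left it, along the tool's axes as they then stand; what a row does not reach is not made up. The controller multiplies each number of a shift by 0.025 m and each number of a turn by 0.08 rad. A row lasts 1/12 s, in which the tool goes at most 41.7 mm and 7.16 degrees, less where a joint would pass 70% of its speed; a pose out of reach is approached as far as the arm can. A call with a number of a shift or a turn outside -1 to 1 is refused whole. A call with a gripper value outside its range is refused whole. The fingers move at their own pace and stop on an object; the grip force is fixed at half the most. Time passes only in rows, so rows that do not move let the fingers close. It gives the time, the measured TCP pose, the force, the opening and the grip force at its end, in the units of the state.
- arm.sense(): the state, without advancing time (a new reading comes with each control period).
- arm.get_image(name): name is "scene" or "top" or "wrist"; returns a dict with "color" (400x640x3 uint8, blue, green, red), "fx", "fy", "cx", "cy" (pixels), "R" (3x3) and "t" (3): a world point X has camera coordinates R X + t. Camera axes: x right, y down, z forward; pixel columns grow to the right and rows downward; lengths in m; the calibration is good to about 2 mm. A picture is of the moment at which its call begins. There is no depth.
- arm.finish_job(): hands the job in; it is judged then, once.
Trained networks look in a picture, given as the dict that the camera call returned (one of the last four; its "shot" number tells which), for a name from the list of things; names that differ only in an ending like _2 or _b are one class to them, and where a whole thing is asked for, a point or a joint stands for the part that bears it (a point fixed in the world has none). Each returns a list of dicts, best first, with "score" (0 to 1); they miss things now and then, are a little off and sometimes report something else, mostly with a low value. They report only what shows in the picture. A call takes as long as a camera call.
- arm.look_for(picture, query): "bbox" ([left, top, width, height] in pixels, round what is visible of it).
- arm.tip_of(picture, query): "pixel" ([column, row] in pixels: a listed point, or the origin of a listed thing).
The state is a dict: "time": time; "joint_positions": joint angles; "qd": joint speeds; "tau": joint torques, N m; "tcp_pos": TCP position; "orientation": TCP orientation; "ft_force": force on the tool from outside, world axes, zero at the start; "torque": the same for the moment, N m; "width": opening from 0.0 (shut) to 1.0 (fully open); "gripper_force": force on a finger pad.
Only numpy, scipy, OpenCV 4.12 (cv2) and the standard library are available. Lean on these libraries where they do the work, as an engineer would, in place of code of your own. Each camera call takes 0.05 s, during which the arm holds its last target. There are 200 camera calls.

### The job

Stand the loose drive unit, motor upward, on the vise bed with its length across the gap between the jaws, then wind the handwheel clockwise (seen from above) until the sprung jaw face has pushed it home against the fixed jaw and holds it firmly, its springs partly but not fully squeezed. Leave the wheel at rest and let go; do not knock the tape roll, the jar or the small bare motor about.

Things in the scene. Friction and masses are not known exactly. Their poses are not given: they have to be found in the camera images.
- vise: grey bench vise fixed to the bench; base plate 130 (x) x 360 (y) x 20 mm, its top is the bed. Origin: centre of its underside, z up. Jaws close along y. -y end: fixed steel jaw, 100 wide in x, 25 thick, top 65 above the bench. Then the moving jaw, same width and height. +y end: gear head 90 x 90, top 100 above the bench, under a horizontal handwheel
- fixed_jaw (a point): centre of the fixed jaw's inner (+y) face, at (0, -150, 45) mm in the vise's frame; axes parallel to the vise's
- moving_face (a point): centre of the front (-y) side of the sprung steel face plate (100 x 10 x 45 mm) on the moving jaw; axes parallel to the vise's. It faces fixed_jaw; with the springs free the gap between them along the vise's y is 132 mm less jaw
- jaw (a joint): travel of the moving jaw towards the fixed jaw, m: 0 fully open, 0.070 at most. Driven by the wheel only, 20 mm per turn; self-locking, it stays where it is left
- jaw_face (a joint): how far the face plate is pressed back against its springs into the moving jaw, m: 0 free, 0.014 fully squeezed; stiffness 2.5 N per mm
- wheel (a joint): angle of the handwheel, rad, growing clockwise seen from above; turning it clockwise closes the jaw: jaw = 0.020 x angle / 6.283. 0 to 22 rad, so several turns are possible; takes about 0.2 N m to turn (3 to 4 N at the crank), a little more as the springs squeeze
- wheel_axis (a point): centre of the handwheel, on its vertical axis, at (0, 125, 115) mm in the vise's frame. Rim circle 62 mm in radius, bar 14 mm thick, its top 122 mm above the bench; three spokes, low hub (top 126 mm above the bench)
- crank_grip (a point): point on the axis of the upright black crank handle on the wheel's rim, 62 mm from the wheel's axis and 158 mm above the bench. Handle 24 mm thick, 124 to 182 mm above the bench; a sleeve that spins freely on its pin, so it can be pinched from above and led round without turning the gripper. At wheel = 0 it lies on the vise's +x side of the wheel's axis
- drive_unit: loose drive unit, about 0.35 kg: black gear case 60 (x) x 90 (y) x 45 (z) mm with a bright upright motor can, 36 mm across and 45 tall, in the middle of its top (90 mm high in all). Origin: centre of its underside, z up, y along its length. It is clamped by its 60 mm wide ends (its y faces), either way round
- tape: bystander: roll of masking tape lying flat, 100 mm across, 25 high; origin under its centre
- jar: bystander: small jar, 60 mm across, 70 high; origin under its centre
- motor: bystander: small bare motor lying on its side, can 28 mm across and 40 long; origin under its centre

How it is judged:
On the way:
1. the drive unit stands on the vise bed between the jaws, upright, lengthways (within 20 degrees), before the sprung face presses on it (z of drive_unit in the frame of vise between 0.017 and 0.024 m and x of drive_unit in the frame of vise between -0.035 and 0.035 m and y of drive_unit in the frame of fixed_jaw above 0.04 m and y of drive_unit in the frame of moving_face below -0.04 m and angle between drive_unit's own z axis and vertical below 0.1 rad and angle between the y axis of drive_unit and the y axis of vise, either way round below 0.35 rad and value of joint jaw_face below 0.002 m), for 0.2 s.
At the end, for the whole second after the job is handed in: The drive unit stands upright on the vise bed, within 35 mm of its middle line, square to the jaws (within 0.1 rad), one end against the fixed jaw (within 2.5 mm), the sprung face pressing the other end, its springs squeezed by 2 to 13 mm of their 14 mm; the wheel and the unit are at rest (z of drive_unit in the frame of vise between 0.017 and 0.024 m and x of drive_unit in the frame of vise between -0.035 and 0.035 m and angle between drive_unit's own z axis and vertical below 0.1 rad and angle between the y axis of drive_unit and the y axis of vise, either way round below 0.1 rad and y of drive_unit in the frame of fixed_jaw below 0.0475 m and value of joint jaw_face between 0.002 and 0.013 m and velocity of joint wheel between -0.1 and 0.1 rad/s and linear speed of drive_unit below 0.01 m/s); the robot touches nothing.
It fails at once if the tape roll, the jar or the small motor is moved more than 40 mm (distance of any of tape, jar, motor from where it was at the start of the episode above 0.04 m).
It also fails if it takes over 69 s, if anything falls off the work surface, if the arm or the gripper's body presses on something with over 40 N, if the wrist force passes 120 N, or if a joint passes its speed limit or range.

## Working session

There is one attempt and no reset: what is moved stays moved. The work goes in short steps, Python scripts to look and compute and a shell command to move; the robot and the scene stay as the last step left them, time stands still between calls to the robot, and variables do not carry over. Pictures are saved under pics/ and viewed, at most 10 in all, crops included, and the job is handed in when it is done.

```bash
mkdir -p pics; cat > h.py <<'E'
import numpy as np, cv2
from plant import arm
def ray(p,px):
    d=np.array([(px[0]-p['cx'])/p['fx'],(px[1]-p['cy'])/p['fy'],1.])
    R=np.array(p['R']);t=np.array(p['t']);return -R.T@t,R.T@d
def at(p,px,z):
    o,d=ray(p,px);return o+d*(z-o[2])/d[2]
def proj(p,X):
    c=np.array(p['R'])@np.array(X)+np.array(p['t']);return [p['fx']*c[0]/c[2]+p['cx'],p['fy']*c[1]/c[2]+p['cy']]
E
python3 - <<'E'
from h import *
np.set_printoptions(precision=3,suppress=True)
Z=dict(vise=0,fixed_jaw=.045,moving_face=.045,wheel_axis=.115,crank_grip=.158,drive_unit=0,tape=0,jar=0,motor=0)
ps=[]
for c in('scene','top'):
    p=arm.get_image(c);cv2.imwrite(f'pics/{c}0.png',p['color']);ps.append(p['color'])
    print(c,'cam',ray(p,[0,0])[0])
    for n,z in Z.items():
        for r in arm.tip_of(p,n)[:2]: print(n,np.round(r['pixel']),round(r['score'],2),at(p,r['pixel'],z))
    for r in arm.look_for(p,'drive_unit')[:2]: print('box',r)
print(arm.sense())
E
```

```text
scene cam [ 1.4   -0.502  0.8  ]
vise [356. 228.] 0.57 [0.595 0.135 0.   ]
vise [303. 226.] 0.41 [0.507 0.025 0.   ]
fixed_jaw [303. 226.] 0.58 [ 0.557 -0.002  0.045]
moving_face [344. 218.] 0.61 [0.588 0.102 0.045]
wheel_axis [404. 182.] 0.7 [0.623 0.262 0.115]
crank_grip [424. 179.] 0.47 [0.691 0.26  0.158]
crank_grip [169. 260.] 0.44 [ 0.631 -0.353  0.158]
drive_unit [172. 258.] 0.76 [ 0.438 -0.307  0.   ]
tape [262. 298.] 0.56 [ 0.678 -0.187  0.   ]
tape [305. 227.] 0.23 [0.514 0.028 0.   ]
jar [409. 177.] 0.88 [0.484 0.419 0.   ]
motor [172. 315.] 0.83 [ 0.615 -0.371  0.   ]
box {'bbox': [148.4, 227.4, 37.4, 44.6], 'score': 0.96}
top cam [0.41  0.026 1.137]
vise [285. 188.] 0.85 [0.605 0.131 0.   ]
fixed_jaw [330. 203.] 0.62 [ 0.552 -0.007  0.045]
moving_face [293. 193.] 0.49 [0.582 0.102 0.045]
wheel_axis [239. 174.] 0.8 [0.628 0.247 0.115]
crank_grip [431. 246.] 0.65 [ 0.423 -0.268  0.158]
crank_grip [228. 147.] 0.58 [0.692 0.271 0.158]
drive_unit [430. 248.] 0.72 [ 0.42  -0.313  0.   ]
tape [387. 166.] 0.72 [ 0.675 -0.189  0.   ]
jar [191. 226.] 0.84 [0.49  0.413 0.   ]
motor [447. 184.] 0.46 [ 0.616 -0.374  0.   ]
box {'bbox': [418.7, 232.9, 35.3, 25.0], 'score': 0.78}
{'time': 1.1, 'joint_positions': array([ 1.237,  0.383,  0.016,  1.37 , -0.006,  1.388, -0.046]), 'qd': array([-0.   , -0.002,  0.001,  0.   ,  0.   , -0.001,  0.   ]), 'tau': array([ -0.001, -62.737,   0.843, -37.209,   0.017,   0.003,   0.   ]), 'tcp_pos': array([ 0.167, -0.602,  0.405]), 'orientation': array([-3.142, -0.   ,  0.271]), 'ft_force': array([ 0.107, -0.272,  0.42 ]), 'torque': array([-0.042,  0.003,  0.043]), 'gripper_force': 0.0, 'width': 1.0003647545207284}
```

```bash
python3 - <<'E'
import cv2
a=cv2.imread('pics/scene0.png');b=cv2.imread('pics/top0.png')
x=cv2.resize(a[130:350,130:450],(800,550),interpolation=3);y=cv2.resize(b[120:290,170:490],(800,425),interpolation=3)
cv2.imwrite('pics/a.png',x);cv2.imwrite('pics/b.png',y)
E
```

```text
(no output)
```

View pics/a.png

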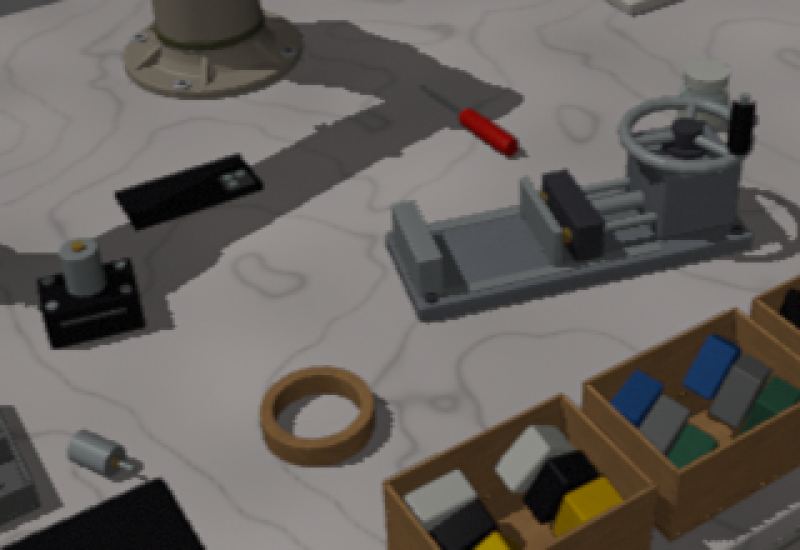

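View pics/b.png

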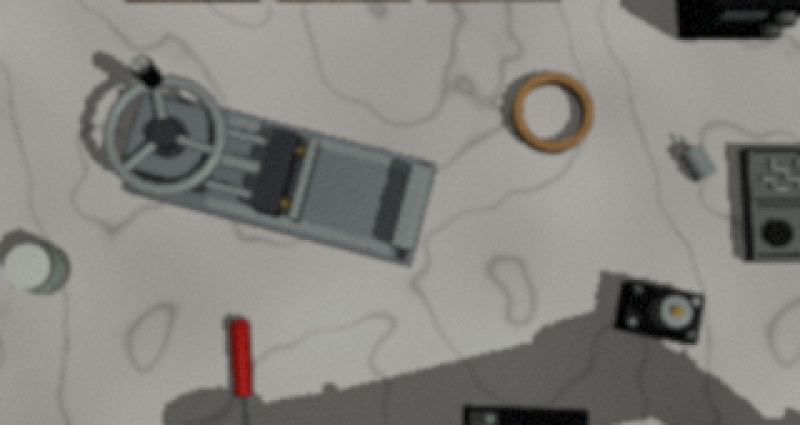

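The pictures show the vise upper left in the top view, with its fixed jaw on the right and the wheel on the left, and the crank near (228,150). The drive unit stands upright near (434,244). The tape, motor and jar are all well clear of it. I'll refine the poses from the visible corners.

```bash
cat >> h.py <<'E'
def rows(dw, yaw):
    "world shift (m) -> tool-axis units, tool pointing down"
    c,s=np.cos(yaw),np.sin(yaw);x,y,z=dw
    return np.round(np.array([c*x+s*y, s*x-c*y, -z])/.025,2)
E
python3 - <<'E'
from h import *
np.set_printoptions(precision=4,suppress=True)
p=arm.get_image('top');q=arm.get_image('scene')
f=lambda u,v:[170+u/2.5,120+v/2.5]; g=lambda u,v:[130+u/2.5,130+v/2.5]
for n,c,z in[('TR',(435,163),.02),('BR',(412,264),.02),('BL',(123,187),.02),('can',(677,310),.09),('u1',(620,280),.045),('u2',(705,293),.045),('u3',(697,343),.045),('u4',(614,328),.045),('hub',(165,133),.126),('cranktop',(147,66),.182)]: print(n,at(p,f(*c),z))
print('scene')
for n,c,z in[('front',(425,318),.02),('left',(388,240),.02),('right',(752,238),.02),('cantop',(80,246),.09),('cr',(741,100),.182),('hub',(688,126),.126)]: print(n,at(q,g(*c),z))
E
```

```text
TR [ 0.6101 -0.0519  0.02  ]
BR [ 0.4873 -0.0224  0.02  ]
BL [0.5826 0.3262 0.02  ]
can [ 0.4291 -0.3154  0.09  ]
u1 [ 0.4652 -0.265   0.045 ]
u2 [ 0.4494 -0.364   0.045 ]
u3 [ 0.3917 -0.3514  0.045 ]
u4 [ 0.4096 -0.2555  0.045 ]
hub [0.6263 0.2535 0.126 ]
cranktop [0.6866 0.2617 0.182 ]
scene
front [ 0.6291 -0.0571  0.02  ]
left [ 0.5048 -0.0254  0.02  ]
right [0.711 0.286 0.02 ]
cantop [ 0.4315 -0.3118  0.09  ]
cr [0.6905 0.265  0.182 ]
hub [0.6334 0.2555 0.126 ]
```

```bash
python3 -m jog '1 1 -.64 0 0 0 0;1 1 -.64 0 0 0 0;1 1 -.64 0 0 0 0;1 1 -.64 0 0 0 0;1 1 -.64 0 0 0 0;1 1 -.64 0 0 0 0;1 1 -.64 0 0 0 0;1 1 -.64 0 0 0 0;1 1 -.64 0 0 0 0;1 1 -.64 0 0 0 0;1 1 -.64 0 0 0 0;1 1 -.64 0 0 0 0' | tail -3
python3 -m jog '1 .61 -.38 0 0 0 0;1 .61 -.38 0 0 0 0;1 0 0 0 0 0 -1;1 0 0 0 0 0 -1;1 0 0 0 0 0 -1;1 0 0 0 0 0 -1;1 0 0 0 0 0 -1;1 0 0 0 0 0 -1;1 0 0 0 0 0 -1;1 0 0 0 0 0 -1;1 0 0 0 0 0 -1;1 0 0 0 0 0 -1'|tail -3
python3 -m jog '1 0 0 0 0 0 -1;1 0 0 0 0 0 -1;1 0 0 0 0 0 -1;1 0 0 0 0 0 -1.0;1 0 0 0 0 0 0;1 0 0 0 0 0 0'
python3 - <<'E'
from h import *
np.set_printoptions(precision=4,suppress=True)
p=arm.get_image('wrist');cv2.imwrite('pics/w1.png',p['color'])
print(arm.sense()['tcp_pos'],arm.sense()['orientation'],ray(p,[0,0])[0])
for r in arm.tip_of(p,'drive_unit'): print(r['pixel'],at(p,r['pixel'],0))
print(arm.look_for(p,'drive_unit'),proj(p,[.429,-.3105,.09]))
E
```

```text
ft_force: [0.8, -0.4, -0.3]
width: 1.003
gripper_force: 0.0
ft_force: [0.0, 0.3, 0.3]
width: 1.001
gripper_force: 0.0
time: 3.7
tcp_pos: [0.4292, -0.3105, 0.4048]
orientation: [3.141, -0.0, 1.388]
ft_force: [0.0, -0.3, 0.1]
width: 1.0
gripper_force: 0.0
[ 0.4292 -0.3105  0.4048] [ 3.1415 -0.      1.3879] [ 0.4402 -0.2453  0.374 ]
[324.2, 175.6] [ 0.4313 -0.3135  0.    ]
[{'bbox': [294.3, 135.0, 62.3, 89.5], 'score': 0.62}] [np.float64(322.04713590560544), np.float64(190.9616415713863)]
```

View pics/w1.png

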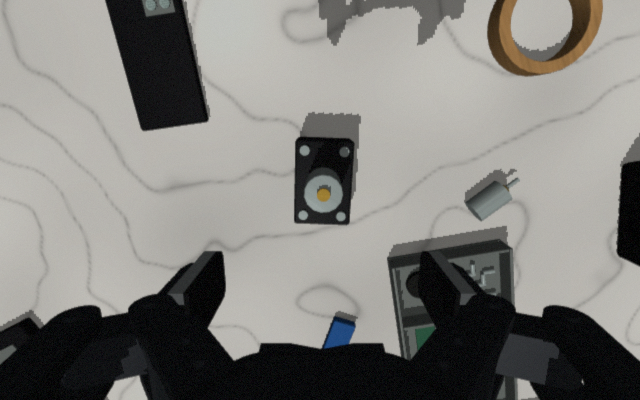

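The wrist view shows the can top at (323,193), within 2 px of the prediction, and the case square to the gripper. I'll descend and grip.

```bash
python3 -m jog '1 0 0 .92 0 0 0;1 0 0 .92 0 0 0;1 0 0 .92 0 0 0;1 0 0 .92 0 0 0;1 0 0 .92 0 0 0;1 0 0 .92 0 0 0;1 0 0 .92 0 0 0;1 0 0 .92 0 0 0;1 0 0 0 0 0 0;1 0 0 0 0 0 0'
python3 -m jog '-1 0 0 0 0 0 0;-1 0 0 0 0 0 0;-1 0 0 0 0 0 0;-1 0 0 0 0 0 0;-1 0 0 0 0 0 0;-1 0 0 0 0 0 0;-1 0 0 0 0 0 0;-1 0 0 0 0 0 0;-1 0 0 0 0 0 0;-1 0 0 0 0 0 0;-1 0 0 0 0 0 0;-1 0 0 0 0 0 0'
```

```text
time: 4.68
tcp_pos: [0.4289, -0.3102, 0.2201]
orientation: [-3.139, -0.001, 1.39]
ft_force: [-0.5, 0.5, 0.9]
width: 0.999
gripper_force: 0.0
time: 5.68
tcp_pos: [0.4297, -0.3107, 0.222]
orientation: [3.14, 0.001, 1.391]
ft_force: [0.0, 0.6, 6.6]
width: 0.405
gripper_force: 59.0
```

```bash
python3 -m jog '-1 0 0 -.9 0 0 0;-1 0 0 -.9 0 0 0;-1 .9 .18 -.9 0 0 0;-1 .9 .18 -.9 0 0 0;-1 .9 .18 -.9 0 0 0;-1 .9 .18 0 0 0 0;-1 .9 .18 0 0 0 0;-1 .9 .18 0 0 0 0;-1 .9 .18 0 0 0 0;-1 .9 .18 0 0 0 0;-1 .9 .18 0 0 0 0;-1 .9 .18 0 0 0 0'
python3 -m jog '-1 .5 .1 0 0 0 0;-1 0 0 0 0 0 0;-1 0 0 0 0 0 0'
python3 - <<'E'
from h import *
np.set_printoptions(precision=4,suppress=True)
p=arm.get_image('wrist');q=arm.get_image('top')
Z=dict(vise=0,fixed_jaw=.045,moving_face=.045,wheel_axis=.115,crank_grip=.158,drive_unit=.11)
for c in (p,q):
    for n,z in Z.items():
        for r in arm.tip_of(c,n)[:2]: print(n,np.round(r['pixel']),round(r['score'],2),at(c,r['pixel'],z))
w=p['color'];t=cv2.resize(q['color'][130:290,200:456],(640,400),interpolation=3)
cv2.imwrite('pics/w2.png',w);cv2.imwrite('pics/t2.png',t)
print(arm.sense()['tcp_pos'],arm.sense()['orientation'])
E
```

```text
time: 6.68
tcp_pos: [0.5137, -0.0961, 0.333]
orientation: [-3.141, 0.0, 1.391]
ft_force: [-0.2, 0.7, -3.8]
width: 0.407
gripper_force: 61.0
time: 6.93
tcp_pos: [0.5184, -0.0846, 0.333]
orientation: [-3.141, -0.0, 1.393]
ft_force: [-0.5, 0.2, -3.6]
width: 0.407
gripper_force: 60.9
fixed_jaw [357.  96.] 0.62 [ 0.5578 -0.01    0.045 ]
moving_face [355.  95.] 0.63 [ 0.5568 -0.0094  0.045 ]
drive_unit [324. 227.] 0.79 [ 0.5185 -0.0862  0.11  ]
vise [285. 193.] 0.95 [0.5908 0.128  0.    ]
fixed_jaw [328. 200.] 0.74 [ 0.5605 -0.003   0.045 ]
moving_face [293. 194.] 0.71 [0.579  0.1009 0.045 ]
wheel_axis [238. 179.] 0.74 [0.6119 0.2491 0.115 ]
crank_grip [230. 148.] 0.57 [0.6876 0.2631 0.158 ]
crank_grip [331. 202.] 0.41 [ 0.5414 -0.0071  0.158 ]
drive_unit [360. 214.] 0.78 [ 0.5125 -0.0873  0.11  ]
[ 0.5185 -0.0853  0.3332] [-3.1416 -0.0001  1.3908]
```

View pics/w2.png

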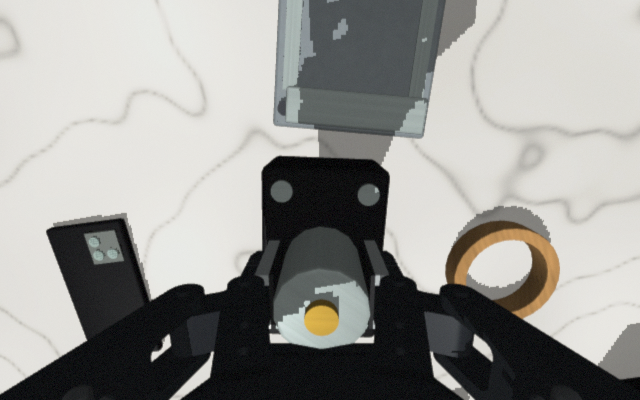

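The wrist view shows the unit square in the grip. The vise base's front corners are at (275,124) and (424,137), and the jaw's inner top edge runs from (288,86) to (428,97).

```bash
python3 - <<'E'
from h import *
np.set_printoptions(precision=4,suppress=True)
p=arm.get_image('wrist')
a,b,c,d=[at(p,u,z) for u,z in (((275,124),.02),((424,137),.02),((288,86),.065),((428,97),.065))]
print(a,b,c,d,np.linalg.norm(a-b),np.linalg.norm(c-d))
yaws=[np.arctan2(*(v-u)[1::-1]) for u,v in((a,b),(c,d))];print(yaws)
yaw=-.268;Y=np.array([-np.sin(yaw),np.cos(yaw)])
fj=((a+b)/2)[:2]+.03*Y; print('fj',fj,((c+d)/2)[:2])
T=fj+.056*Y;dw=T-arm.sense()['tcp_pos'][:2];print(T,rows([*dw,0],1.391))
E
```

```text
[ 0.4894 -0.0204  0.02  ] [ 0.6129 -0.0538  0.02  ] [0.5102 0.0031 0.065 ] [ 0.605  -0.0215  0.065 ] 0.12789225662446155 0.09795846970959678
[np.float64(-0.2644615543603137), np.float64(-0.25366807087946724)]
fj [ 0.5591 -0.0082] [ 0.5576 -0.0092]
[0.5739 0.0458] [5.56 1.24 0.  ]
```

```bash
python3 -m jog '-1 .8 .18 0 0 0 0;-1 .8 .18 0 0 0 0;-1 .8 .18 0 0 0 0;-1 .8 .18 0 0 0 0;-1 .8 .18 0 0 0 0;-1 .8 .18 0 0 0 0;-1 .76 .16 0 0 0 0;-1 0 0 0 0 0 .5;-1 0 0 0 0 0 .5;-1 0 0 0 0 0 0;-1 0 0 0 0 0 0'
python3 - <<'E'
from h import *
np.set_printoptions(precision=4,suppress=True)
p=arm.get_image('wrist');q=arm.get_image('top')
for c,n,z in((p,'moving_face',.045),(p,'wheel_axis',.115),(p,'crank_grip',.158),(q,'crank_grip',.158),(q,'wheel_axis',.115)):
    for r in arm.tip_of(c,n)[:1]: print(n,np.round(r['pixel']),round(r['score'],2),at(c,r['pixel'],z))
cv2.imwrite('pics/w3.png',p['color'])
E
```

```text
time: 8.6
tcp_pos: [0.5739, 0.0458, 0.3331]
orientation: [-3.141, 0.0, 1.312]
ft_force: [0.6, 0.5, -3.7]
width: 0.412
gripper_force: 60.8
moving_face [320. 130.] 0.85 [0.5863 0.0992 0.045 ]
wheel_axis [319. 129.] 0.32 [0.5865 0.1028 0.115 ]
crank_grip [230. 149.] 0.38 [0.6865 0.2631 0.158 ]
wheel_axis [238. 173.] 0.89 [0.6301 0.2507 0.115 ]
```

View pics/w3.png

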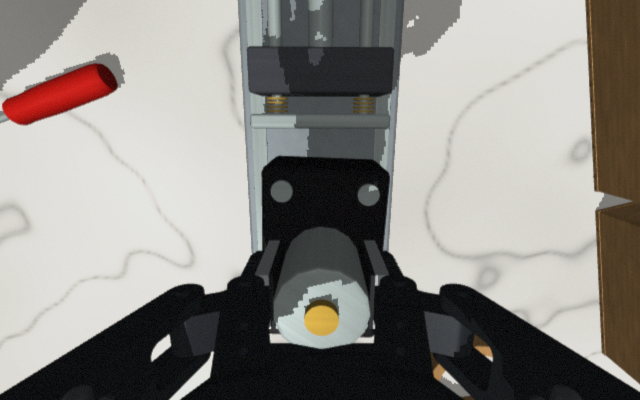

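Everything is square, and the face plate lies ahead of the case with the expected clearance. I'll lower it.

```bash
python3 -m jog '-1 0 0 .7 0 0 0;-1 0 0 .7 0 0 0;-1 0 0 .7 0 0 0;-1 0 0 .7 0 0 0;-1 0 0 .5 0 0 0;-1 0 0 .25 0 0 0;-1 0 0 0 0 0 0;-1 0 0 0 0 0 0'
python3 -m jog '-1 0 0 .06 0 0 0;-1 0 0 0 0 0 0'
```

```text
time: 9.62
tcp_pos: [0.5741, 0.046, 0.2449]
orientation: [3.141, -0.0, 1.311]
ft_force: [0.6, 0.3, -2.6]
width: 0.408
gripper_force: 61.0
time: 9.78
tcp_pos: [0.5742, 0.046, 0.2438]
orientation: [3.14, -0.001, 1.311]
ft_force: [0.3, 0.2, -2.9]
width: 0.406
gripper_force: 61.0
```

```bash
python3 -m jog '-1 0 0 .06 0 0 0;-1 0 0 0.05 0 0 0;-1 0 0 0 0 0 0;-1 0 0 0 0 0 0'

```

```text
time: 10.12
tcp_pos: [0.5743, 0.0461, 0.242]
orientation: [3.139, -0.0, 1.311]
ft_force: [-2.3, -0.5, 7.4]
width: 0.403
gripper_force: 61.8
```

```bash
python3 -m jog '1 0 0 0 0 0 0;1 0 0 0 0 0 0;1 0 0 0 0 0 0;1 0 0 0 0 0 0;1 0 0 0 0 0 0;1 0 0 0 0 0 0;1 0 0 -.5 0 0 0;1 0 0 -.9 0 0 0;1 0 0 -.9 0 0 0;1 0 0 -.9 0 0 0;1 0 0 -.9 0 0 0;1 0 0 -.9 0 0 0'
python3 -m jog '1 .85 0 -.8 0 0 0;1 .85 0 -.8 0 0 0;1 .85 0 -.5 0 0 0;1 .85 0 0 0 0 0;1 .85 0 0 0 0 0;1 .85 0 0 0 0 0;1 0 0 0 0 0 0;1 0 0 0 0 0 0'
python3 - <<'E'
from h import *
np.set_printoptions(precision=4,suppress=True)
p=arm.get_image('wrist');q=arm.get_image('top');s=arm.get_image('scene')
for c,n,z in((p,'crank_grip',.158),(p,'wheel_axis',.115),(q,'crank_grip',.158),(q,'wheel_axis',.115),(s,'crank_grip',.158)):
    for r in arm.tip_of(c,n)[:1]: print(n,np.round(r['pixel']),round(r['score'],2),at(c,r['pixel'],z))
print(proj(p,[.687,.263,.182]))
cv2.imwrite('pics/w4.png',p['color']);cv2.imwrite('pics/s4.png',cv2.resize(s['color'][130:290,250:506],(768,480),interpolation=3))
E
```

```text
time: 11.12
tcp_pos: [0.5736, 0.046, 0.3675]
orientation: [3.141, -0.0, 1.311]
ft_force: [-0.4, 0.5, -0.1]
width: 0.999
gripper_force: 0.0
time: 11.78
tcp_pos: [0.6062, 0.1707, 0.4184]
orientation: [-3.141, -0.001, 1.314]
ft_force: [0.5, -0.5, -0.3]
width: 0.996
gripper_force: 0.0
crank_grip [406.  34.] 0.62 [0.6876 0.2703 0.158 ]
wheel_axis [324.  82.] 0.6 [0.6308 0.2591 0.115 ]
wheel_axis [332. 202.] 0.21 [ 0.5452 -0.0102  0.115 ]
crank_grip [423. 177.] 0.66 [0.683  0.2653 0.158 ]
[np.float64(417.52020054032505), np.float64(37.18190910287129)]
```

View pics/w4.png

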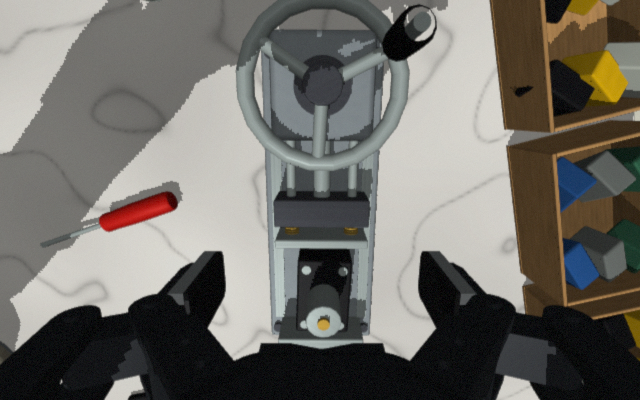

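View pics/s4.png

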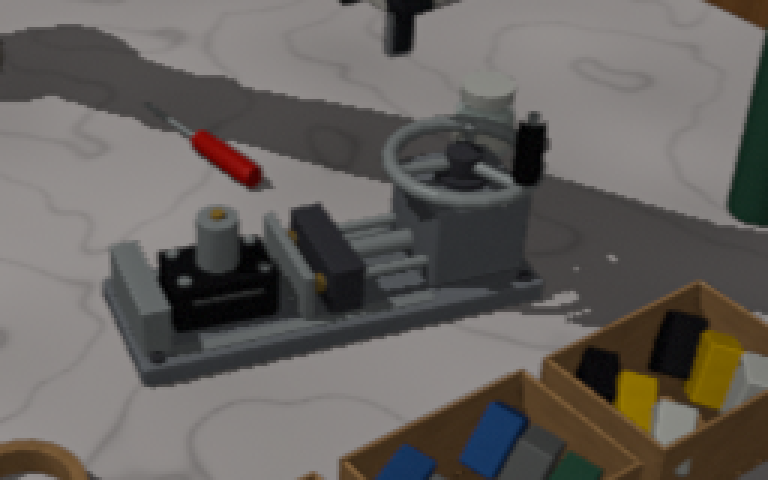

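The wrist view shows the unit standing between the jaws. The hub is at (322,80), the crank's handle top at (421,22), and one spoke points straight down.

```bash
python3 - <<'E'
from h import *
np.set_printoptions(precision=4,suppress=True)
p=arm.get_image('wrist');s=arm.sense();y=s['orientation'][2]
hub=at(p,(322,80),.126);rim=at(p,(322.5,81),.122);ct=at(p,(421,22),.182);cb=at(p,(399,48),.126)
sp=at(p,(320,135),.115)
print(hub,rim,ct,cb,sp,s['tcp_pos'])
for c in(hub,rim):
  d=ct-c;e=sp-c;print(np.hypot(*d[:2]),np.degrees(np.arctan2(d[1],d[0])),'spoke',np.degrees(np.arctan2(e[1],e[0]))+120)
C=np.array([.6295,.2575]);print(rows([*(ct[:2]-s['tcp_pos'][:2]),0],y))
for a in (12,15,18):
  P=C+.062*np.array([np.cos(np.radians(a)),np.sin(np.radians(a))]);print(a,P,rows([*(P-s['tcp_pos'][:2]),0],y))
E
```

```text
[0.63   0.2569 0.126 ] [0.6303 0.2565 0.122 ] [0.6911 0.2672 0.182 ] [0.6909 0.2638 0.126 ] [0.6177 0.2172 0.115 ] [0.6066 0.1685 0.4179]
0.06195265799737868 9.54209937628894 spoke 12.858576932029152
0.06173165321579681 9.976374762506321 spoke 12.290876151997352
[4.68 2.25 0.  ]
12 [0.6901 0.2704] [4.8  2.18 0.  ]
15 [0.6894 0.2735] [4.91 2.11 0.  ]
18 [0.6885 0.2767] [5.02 2.05 0.  ]
```

```bash
python3 -m jog '1 .8 .38 0 0 0 0;1 .8 .38 0 0 0 0;1 .8 .38 0 0 0 0;1 .8 .38 0 0 0 0;1 .8 .38 0 0 0 0;1 .7 .34 0 0 0 0;1 0 0 .8 0 0 0;1 0 0 .8 0 0 0;1 0 0 .8 0 0 0;1 0 0 .8 0 0 0;1 0 0 .8 0 0 0;1 0 0 0 0 0 0'
python3 -m jog '-1 0 0 0 0 0 0;-1 0 0 0 0 0 0;-1 0 0 0 0 0 0;-1 0 0 0 0 0 0;-1 0 0 0 0 0 0;-1 0 0 0 0 0 0;-1 0 0 0 0 0 0;-1 0 0 0 0 0 0;-1 0 0 0 0 0 0;-1 0 0 0 0 0 0;-1 0 0 0 0 0 0'
```

```text
time: 13.23
tcp_pos: [0.6902, 0.2674, 0.3123]
orientation: [-3.136, 0.005, 1.311]
ft_force: [-0.2, -0.5, -1.1]
width: 1.002
gripper_force: 0.0
time: 14.15
tcp_pos: [0.6905, 0.2687, 0.3195]
orientation: [3.141, -0.001, 1.311]
ft_force: [-4.5, -2.1, 6.4]
width: 0.262
gripper_force: 59.2
```

```bash
cat > tab.py <<'E'
import sys;from h import *
th0,step,n=map(float,sys.argv[1:4])
s=arm.sense();C=np.array([.630,.257]);r=lambda a:C+.062*np.array([np.cos(np.radians(a)),np.sin(np.radians(a))])
d=s['tcp_pos'][:2]-C;print('now ang',np.degrees(np.arctan2(d[1],d[0])),'r',np.hypot(*d))
print(';'.join('-1 %.2f %.2f 0 0 0 0'%tuple(rows([*(r(th0-step*(k+1))-r(th0-step*k)),0],1.311)[:2]) for k in range(int(n))))
E
python3 tab.py 10 20 18
```

```text
now ang 10.976050188355922 r 0.06157810421282181
-1 -0.83 0.22 0 0 0 0;-1 -0.86 -0.08 0 0 0 0;-1 -0.78 -0.37 0 0 0 0;-1 -0.61 -0.61 0 0 0 0;-1 -0.36 -0.78 0 0 0 0;-1 -0.07 -0.86 0 0 0 0;-1 0.22 -0.83 0 0 0 0;-1 0.50 -0.70 0 0 0 0;-1 0.71 -0.49 0 0 0 0;-1 0.83 -0.22 0 0 0 0;-1 0.86 0.08 0 0 0 0;-1 0.78 0.37 0 0 0 0;-1 0.61 0.61 0 0 0 0;-1 0.36 0.78 0 0 0 0;-1 0.07 0.86 0 0 0 0;-1 -0.22 0.83 0 0 0 0;-1 -0.50 0.70 0 0 0 0;-1 -0.71 0.49 0 0 0 0
```

```bash
python3 -m jog '-1 -.83 .22 0 0 0 0;-1 -.86 -.08 0 0 0 0;-1 -.78 -.37 0 0 0 0;-1 0 0 0 0 0 0'; python3 tab.py 310 20 1; python3 -m jog '-1 -.61 -.61 0 0 0 0;-1 -.36 -.78 0 0 0 0;-1 -.07 -.86 0 0 0 0;-1 .22 -.83 0 0 0 0;-1 .50 -.70 0 0 0 0;-1 .71 -.49 0 0 0 0;-1 0 0 0 0 0 0'; python3 tab.py 190 20 1
```

```text
time: 14.48
tcp_pos: [0.6681, 0.2086, 0.3195]
orientation: [-3.141, -0.001, 1.31]
ft_force: [-3.2, -0.5, 3.9]
width: 0.261
gripper_force: 61.9
now ang -51.78429297768812 r 0.061626933129717815
-1 -0.61 -0.61 0 0 0 0
time: 15.07
tcp_pos: [0.5672, 0.2509, 0.3195]
orientation: [3.139, -0.004, 1.316]
ft_force: [-3.2, 2.6, 6.9]
width: 0.264
gripper_force: 63.0
now ang -174.41364227134352 r 0.06305899474804426
-1 0.83 -0.22 0 0 0 0
```

```bash
python3 -m jog '-1 .83 -.22 0 0 0 0;-1 .86 .08 0 0 0 0;-1 .78 .37 0 0 0 0;-1 .61 .61 0 0 0 0;-1 .36 .78 0 0 0 0;-1 .07 .86 0 0 0 0;-1 -.22 .83 0 0 0 0;-1 -.50 .70 0 0 0 0;-1 -.71 .49 0 0 0 0;-1 0 0 0 0 0 0'; python3 tab.py 10 20 1
python3 - <<'E'
from h import *
p=arm.get_image('top');s=arm.get_image('scene')
a=cv2.resize(s['color'][150:280,260:450],(760,520),interpolation=3);cv2.imwrite('pics/s5.png',a)
E
```

```text
time: 15.9
tcp_pos: [0.6918, 0.2644, 0.3195]
orientation: [-3.14, 0.002, 1.307]
ft_force: [-8.1, -4.9, 7.3]
width: 0.263
gripper_force: 63.3
now ang 6.800617685850307 r 0.0622000460446235
-1 -0.83 0.22 0 0 0 0
```

View pics/s5.png

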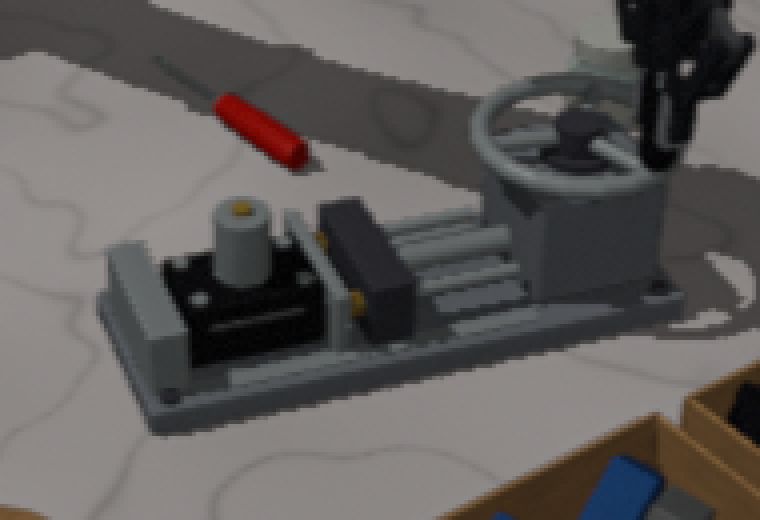

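The jaw has advanced as expected and the plate is now at the unit's end. I'll wind another 200°, which should squeeze the springs about 7–8 mm.

```bash
python3 -m jog '-1 -.83 .22 0 0 0 0;-1 -.86 -.08 0 0 0 0;-1 -.78 -.37 0 0 0 0;-1 -.61 -.61 0 0 0 0;-1 -.36 -.78 0 0 0 0;-1 -.07 -.86 0 0 0 0;-1 .22 -.83 0 0 0 0;-1 .50 -.70 0 0 0 0;-1 .71 -.49 0 0 0 0;-1 .83 -.22 0 0 0 0;-1 0 0 0 0 0 0;-1 0 0 0 0 0 0'; python3 tab.py 170 20 1
python3 -m jog '1 0 0 0 0 0 0;1 0 0 0 0 0 0;1 0 0 0 0 0 0;1 0 0 0 0 0 0;1 0 0 0 0 0 0;1 0 0 0 0 0 0;1 0 0 -.5 0 0 0;1 0 0 -.9 0 0 0;1 0 0 -.9 0 0 0;1 0 0 -.9 0 0 0;1 -.5 0 -.9 0 0 0;1 -.9 0 0 0 0 0'
python3 -m jog '1 -.9 0 0 0 0 0;1 -.9 0 0 0 0 0;1 -.5 0 0 0 0 0;1 0 0 0 0 0 0;1 0 0 0 0 0 0'
python3 - <<'E'
from h import *
np.set_printoptions(precision=4,suppress=True)
p=arm.get_image('wrist');s=arm.get_image('scene')
for c,n,z in((p,'crank_grip',.158),(p,'moving_face',.045),(p,'fixed_jaw',.045),(s,'crank_grip',.158),(s,'moving_face',.045)):
    for r in arm.tip_of(c,n)[:1]: print(n,np.round(r['pixel']),round(r['score'],2),at(c,r['pixel'],z))
w=cv2.resize(p['color'][100:400,160:480],(400,375),interpolation=3)
a=cv2.resize(s['color'][160:285,260:393],(399,375),interpolation=3)
cv2.imwrite('pics/f6.png',np.hstack([w,a]));print(arm.sense()['tcp_pos'])
E
```

```text
time: 17.0
tcp_pos: [0.5686, 0.2704, 0.3194]
orientation: [3.14, -0.003, 1.313]
ft_force: [-2.4, 2.7, 6.8]
width: 0.262
gripper_force: 63.6
now ang 167.6796924080362 r 0.06281730642918512
-1 0.86 0.08 0 0 0 0
time: 18.0
tcp_pos: [0.5594, 0.2375, 0.4264]
orientation: [3.136, -0.007, 1.315]
ft_force: [-0.2, -0.2, 0.5]
width: 1.003
gripper_force: 0.0
time: 18.42
tcp_pos: [0.5451, 0.1788, 0.421]
orientation: [3.141, -0.0, 1.31]
ft_force: [-0.4, 0.8, 0.1]
width: 0.999
gripper_force: 0.0
crank_grip [321.  70.] 0.82 [0.5687 0.2709 0.158 ]
moving_face [375. 255.] 0.76 [0.581  0.0761 0.045 ]
fixed_jaw [374. 321.] 0.67 [ 0.5609 -0.0099  0.045 ]
crank_grip [396. 157.] 0.59 [0.572  0.2762 0.158 ]
moving_face [333. 220.] 0.74 [0.579  0.0717 0.045 ]
[0.545  0.1799 0.4201]
```

View pics/f6.png

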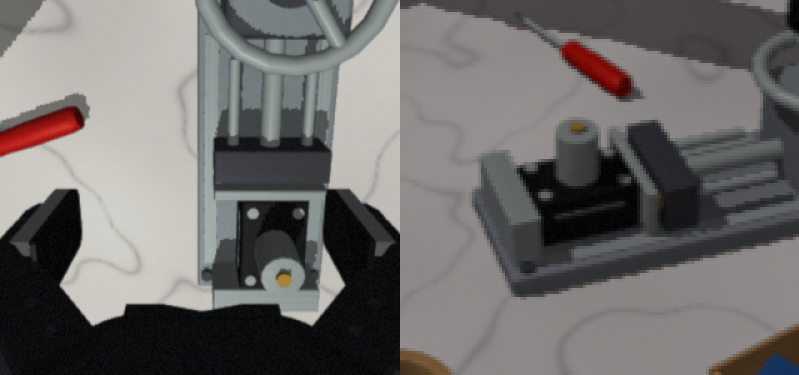

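```bash
python3 -c "
from plant import arm
print(arm.finish_job())"
```

```text
the job is handed in; nothing more can be done
None
```

I stood the drive unit upright between the jaws and wound the wheel clockwise until it was clamped against the fixed jaw. By calculation the springs are squeezed about 8 mm. The gripper is clear and the job was handed in at about 18.5 s, but no verdict came back.

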